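# Secure the drawer front, then bring the hand sander over it

### The arm

A 6-joint arm with a two-finger parallel gripper is mounted at the origin on the work surface. World frame = base frame: x ahead of the robot, y to its left, z up, the work surface at z = 0. Lengths are in m, angles in rad, forces in N, time in s.
With the tool pointing down it reaches from about 0.425 to 0.95 m from the base axis. Payload 3.5 kg.
Tool frame: the origin (TCP) lies midway between the tips of the shut fingers; the grasp point (between the pads) lies 19 mm behind it; z points along the fingers, y is the direction in which the jaws open and shut (so a half turn about z gives the same grasp; the last joint's range is limited). The gripper opens to 85 mm and grips with 20 to 120 N. Pads are 22 mm wide; open, the fingers measure 114 mm over their backs; the gripper's body (76 mm by 85 mm) begins 54 mm behind the grasp point. The pads swing forward as they close: fully open they stand 13 mm farther back than shut.
Start: joints at [-1.417, 0.286, 1.577, -0, 1.279, -0.15], TCP at [0.202, -0.644, 0.231] pointing down, gripper open.
Joint ranges: [-2.77, 2.77], [-0.9, 2.22], [0.21, 2.48], [-1.53, 4.67], [0.24, 2.81], [-2.84, 2.84]. Speed limits (rad/s): [2.79, 2.79, 3.14, 3.14, 3.14, 3.14].

### API

Orientations are given as a unit quaternion [x, y, z, w].
In Python, from plant import * gives the robot as it stands.
- The arm moves only by the shell command python3 -m jog 'ROWS' [FORCE]. ROWS is a JSON object of lists of equal length, an entry for each row: "travel": the shift along the world's x, y, z in mm, a list of three; "dr": the turn, a rotation vector about the world's x, y, z in degrees, a list of three; "jaw": the closure in counts, from 0 (fully open) to 255 (shut). In form: {"travel": [[x, y, z], ...], "dr": [[wx, wy, wz], ...], "jaw": [jaw, ...]}. A call has 1 to 5 rows; each row shifts and turns the commanded pose from where the row before left it; what a row does not reach is not made up. A row lasts 1/12 s, in which the tool goes at most 41.7 mm and 7.16 degrees, less where a joint would pass 70% of its speed; a pose out of reach is approached as far as the arm can. A call is refused whole if a number of a shift passes 41.7 or a number of a turn 7.16, either way. A call with a gripper value outside its range is refused whole. The fingers move at their own pace and stop on an object; FORCE is the grip in N (left out, the last holds). Time passes only in rows, so rows that do not move let the fingers close. It gives the time, the measured TCP pose, the force and the opening at its end, in the units of the state.
- get_state(): the state, without advancing time (a new reading comes with each control period).
- read_camera(name): name is "side" or "top" or "wrist"; returns the picture (384x512x3 uint8, red, green, blue); there is no depth.
- camera_info(name): a dict with "K" (3x3 intrinsics, pixels), "R" (3x3) and "t" (3): a world point X has camera coordinates R X + t; the wrist camera has in their place "mount" (4x4, takes a point from camera to tool coordinates, whose origin is the TCP and whose axes are the flange's). Camera axes: x right, y down, z forward; pixel columns grow to the right and rows downward; lengths in m; the calibration is good to about 2 mm. A picture is of the moment at which its call begins: read the wrist's pose just before it. camera_info takes no time and is no camera call.
- sign_off(): hands the job in, once; it reports no verdict.
The state is a dict: "time": time; "qpos": joint angles; "dq": joint speeds; "joint_efforts": joint torques, N m; "eef_pos": TCP position; "tcp_rot": TCP orientation; "contact_force": force on the tool from outside, world axes, zero at the start; "wrist_torque": the same for the moment, N m; "opening": opening from 0.0 (shut) to 1.0 (fully open).
Only numpy, scipy, OpenCV 4.12 (cv2) and the standard library are available. Lean on these libraries where they do the work, as an engineer would, in place of code of your own. Each camera call takes 0.05 s, during which the arm holds its last target. There are 200 camera calls.

### The job

First swing the red turnbutton on the sanding tray right round over the wooden panel until it meets its stop, so that the panel is secured. Then take the yellow hand sander by its handle, draw it out of its sloping dock, turn it so that its flat sole faces down and is level, and finish while still holding it still in the gripper about 10 cm above the middle of the panel, its length in line with the panel's length. Touch down nowhere with the sander, and leave the glue, jar, tape measure, mallet, offcut and try square where they are.

Things in the scene. Friction and masses are not known exactly. Their poses are not given: they have to be found in the camera images.
- tray: plywood sanding tray fixed to the table, 220 (its x) x 300 (its y), 30 mm high, with a recess that holds the panel with 2 mm of play; origin at the centre of its underside, z up
- panel: loose light wooden drawer front lying in the tray, 144 (x) x 244 (y, its length and grain) x 18 mm thick; origin at the centre of its underside, which lies 12 mm above the table; its top is flush with the tray's rim, 30 mm above the table
- turnbutton (a joint): red turnbutton, a bar 26 wide, 12 thick, reaching 62 mm from its upright pivot; the angle grows anticlockwise seen from above. 0: it points to the tray's -y along the rim (open); 1.57: it meets its stop and points to the tray's +x over the panel (secured). Light friction (0.04 N m); stays where it is left; it passes 2 mm above the panel
- pivot (a point): the turnbutton's pivot axis, on the tray's rim at tray x -92, y 0 mm, 32 mm above the table
- peg (a point): middle of the black upright finger peg on the turnbutton's free end: 16 diameter, 32 tall (from 44 to 76 mm above the table), 50 mm from the pivot axis; this point is 60 mm above the table; it is fixed to the bar and turns with it; pinch or push it
- dock: grey dock with a yellow lip, fixed, about 120 (x) x 170 (y) x 150 mm high; origin at the middle of its underside, z up. Its board rises at 50 degrees towards the dock's -y, its open face looks up and to its +y; a pocket at the low end covers the lowest 35 mm of the sander (2 mm play each side, 4 mm in front): the sander must be drawn out up the slope
- dock_seat (a point): the point where the sander's origin lies while it is docked, 110 mm above the table; on the sloping board
- sander: hand sander, 0.25 to 0.42 kg: plate 190 (x) x 80 (y) x 18 mm (z), grey sole, yellow back; black handle bar along x, 24 x 24 mm, centred 62 mm above the sole, free for 78 mm between two posts, 32 mm of clear space under it. Origin mid sole; z points out of its back through the handle (up when the sole is down and level); x lies along it, pointing up the slope while docked
- glue: white glue bottle with a red cap, 54 diameter, 170 tall mm, standing loose on the table, to be left alone; origin at the middle of its underside
- jar: amber glass jar with a steel lid, 66 diameter, 85 tall mm, standing loose on the table, to be left alone; origin at the middle of its underside
- tape: yellow tape measure, 82 x 35 x 68 mm, standing loose on the table, to be left alone; origin at the middle of its underside
- mallet: rubber mallet lying loose on the table, to be left alone: head 65 x 110 x 62 mm centred 120 mm along its x from the origin, wooden handle 25 mm thick reaching to 130 mm on the other side
- offcut: brown wooden offcut, 90 x 45 x 36 mm, standing loose on the table, to be left alone; origin at the middle of its underside
- square: try square lying loose on the table, to be left alone: dark wooden stock 18 x 100 x 20 mm centred on the origin, steel blade reaching 155 mm along its x
Mind the look-alikes: they are no part of the job. What is shaped like the dock but turquoise is not meant.

How it is judged:
On the way, in this order (a step that is already met when the one before it is completed fails the run):
1. the turnbutton is turned over the panel to its stop (value of joint turnbutton above 1.45 rad), for 0.2 s.
2. the sander is drawn out of the dock and held in the fingers (distance between sander and dock_seat above 0.07 m and contact force between sander and dock below 0.2 N and contact force between the fingers and sander above 1 N), for 0.2 s.
At the end, for the whole second after the job is handed in: Turnbutton joint above 1.4, panel in the tray; sander still, held in the fingers, touching neither tray, panel nor dock, sole down and level within 11 degrees, in line with the panel within 15 degrees (either way round), within 50 mm of its middle and 60 to 150 mm above its top (value of joint turnbutton above 1.4 rad and horizontal distance between panel and tray below 0.008 m and z of panel in the frame of tray below 0.016 m and angle between sander's own z axis and vertical below 0.2 rad and angle between the x axis of sander and the y axis of panel, either way round below 0.26 rad and horizontal distance between sander and panel below 0.05 m and z of sander in the frame of panel between 0.078 and 0.168 m and linear speed of sander below 0.03 m/s and angular speed of sander below 0.15 rad/s and contact force between the fingers and sander above 1 N and contact force between sander and tray below 0.2 N and contact force between sander and panel below 0.2 N and contact force between sander and dock below 0.2 N); the arm keeps its last pose, push and grip.
It fails at once if the sander is set or knocked against the tray or panel (contact force between sander and tray above 1 N or contact force between sander and panel above 1 N).
It fails at once if the sander is lowered or dropped to the table (its sole centre below 50 mm) (height (world z) of sander below 0.05 m).
It fails at once if the glue, jar, tape measure, mallet, offcut or try square is moved more than 20 mm (distance of any of glue, jar, tape, mallet, offcut, square from where it was at the start of the episode above 0.02 m).
It also fails if it takes over 50 s, if anything falls off the work surface, if the arm or the gripper's body presses on something with over 40 N, if the wrist force passes 120 N, or if a joint passes its speed limit or range.

## Working session

There is one attempt and no reset: what is moved stays moved. The work goes in short steps, Python scripts to look and compute and a shell command to move; the robot and the scene stay as the last step left them, time stands still between calls to the robot, and variables do not carry over. Pictures are saved under pics/ and viewed, about 8 in all and at most 12, crops included, and the job is handed in when it is done.

```bash
mkdir -p pics
python3 - <<'E'
from plant import *
import cv2,numpy as np
for n in ["side","top"]:
    im=read_camera(n); cv2.imwrite(f"pics/{n}0.png",cv2.cvtColor(im,cv2.COLOR_RGB2BGR))
    c=camera_info(n); print(n,{k:np.round(v,4).tolist() for k,v in c.items() if k in("K","R","t")})
print(camera_info("wrist")); print(get_state())
E
```

```text
side {'K': [[394.3749, 0.0, 256.5628], [0.0, 394.3749, 194.6331], [0.0, 0.0, 1.0]], 'R': [[-0.9851, -0.1715, 0.0117], [-0.1355, 0.7326, -0.667], [0.1058, -0.6587, -0.7449]], 't': [0.4906, 0.141, 1.1726]}
top {'K': [[485.0067, 0.0, 252.888], [0.0, 485.0067, 177.3413], [0.0, 0.0, 1.0]], 'R': [[0.0265, -0.9996, 0.0035], [-0.9964, -0.0267, -0.08], [0.0801, -0.0014, -0.9968]], 't': [-0.0225, 0.4989, 1.5867]}
{'K': array([[316.88891626,   0.        , 257.58902811],
       [  0.        , 316.88891626, 191.16252336],
       [  0.        ,   0.        ,   1.        ]]), 'mount': array([[ 6.81458869e-04, -9.49916133e-01, -3.12504202e-01,
         8.03201438e-02],
       [ 9.99999682e-01,  5.17807886e-04,  6.06662526e-04,
         7.70893152e-05],
       [-4.14461380e-04, -3.12504516e-01,  9.49916184e-01,
        -1.42703767e-01],
       [ 0.00000000e+00,  0.00000000e+00,  0.00000000e+00,
         1.00000000e+00]])}
{'time': 0.1, 'qpos': array([-1.41702734e+00,  2.87100697e-01,  1.57804835e+00,  1.81270336e-05,
        1.27859035e+00, -1.49988840e-01]), 'dq': array([ 0.00066606, -0.00134357, -0.00391293,  0.00072643,  0.00082952,
        0.00044375]), 'joint_efforts': array([ 1.34499423e-03, -4.07292831e+01, -2.93698275e+01, -1.37451711e-04,
        3.41674684e-03, -5.71586469e-06]), 'eef_pos': array([ 0.20184496, -0.64348803,  0.23006013]), 'tcp_rot': array([ 9.88488378e-01,  1.51293005e-01,  6.64774476e-06, -1.07338798e-03]), 'contact_force': array([-0.07498499, -0.86528876, -0.63714005]), 'wrist_torque': array([-0.01868367, -0.05192615, -0.04987631]), 'opening': 1.0017142381149813}
```

View pics/top0.png

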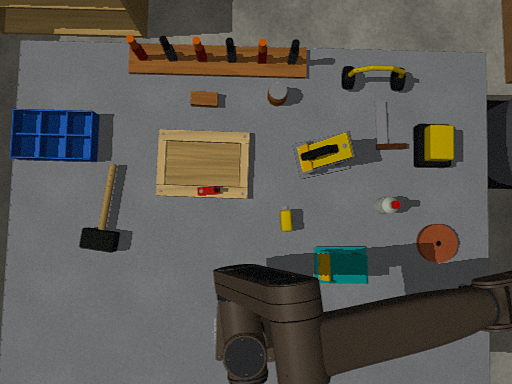

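View pics/side0.png

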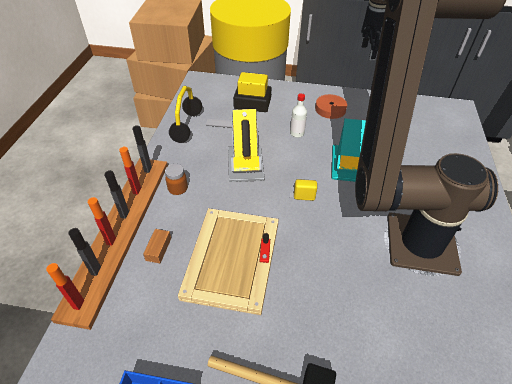

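The top view shows the tray at about (204,164), with the turnbutton at (210,190). The yellow sander sits in a grey dock at (325,153); the turquoise dock at (340,265) is a decoy. Other yellow things are a tape measure at (286,219), a black and yellow box at (435,145) and a yellow-handled thing at (375,75). I'll confirm with enlarged crops.

Run:
```python
import cv2,numpy as np
t=cv2.imread("pics/top0.png");s=cv2.imread("pics/side0.png")
f=lambda im,x,y,w,h,k:cv2.resize(im[y:y+h,x:x+w],None,fx=k,fy=k,interpolation=cv2.INTER_CUBIC)
a=f(t,150,120,106,85,3.75);b=f(t,282,120,80,65,5)
c=f(s,175,205,110,110,2.5);d=f(s,215,95,65,90,3)
H=340
o=np.zeros((600,800,3),np.uint8)
o[:a.shape[0],:a.shape[1]]=a[:,:400];o[:b.shape[0],400:400+b.shape[1]]=b
o[325:600,:275]=c;o[330:600,400:595]=d
cv2.imwrite("pics/crop.png",o)
```

```text
(no output)
```

View pics/crop.png

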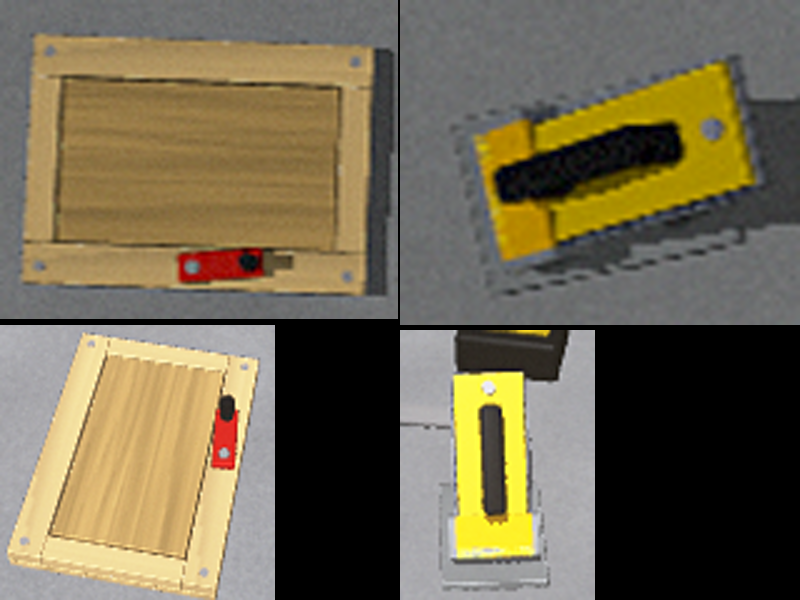

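```bash
cat > h.py <<'E'
from plant import *
import numpy as np
from scipy.optimize import least_squares
from scipy.spatial.transform import Rotation as Rot
def proj(n,X):
    c=camera_info(n);p=np.atleast_2d(X)@np.array(c["R"]).T+c["t"];p=p@np.array(c["K"]).T
    return p[:,:2]/p[:,2:]
def ray(n,uv,z):
    c=camera_info(n);R=np.array(c["R"]);d=R.T@np.linalg.solve(c["K"],[*uv,1]);o=-R.T@c["t"]
    return o+d*(z-o[2])/d[2]
def sander(p):  # origin x,y, yaw of upslope dir
    u=np.array([np.cos(p[2]),np.sin(p[2]),0]);c,s=np.cos(np.radians(50)),np.sin(np.radians(50))
    x=c*u+[0,0,s];z=-s*u+[0,0,c];y=np.cross(z,x)
    return np.array([p[0],p[1],.11]),np.c_[x,y,z]
E
python3 - <<'E'
from h import *
C=lambda p,L:np.array(p[:2]+[0])+0 if 0 else None
def tray(p):
    c,s=np.cos(p[2]),np.sin(p[2]);L=np.array([[.11,.15],[.11,-.15],[-.11,-.15],[-.11,.15]])
    return np.c_[L@np.array([[c,s],[-s,c]])+p[:2],np.full(4,.03)]
top=np.array([[159.3,129.3],[249.5,132.5],[247.6,197.5],[156,194]])
side=np.array([[175+8/2.5,205+(548-325)/2.5],[175+85/2.5,205+10/2.5],[175+258/2.5,205+35/2.5],[175+218/2.5,205+(590-325)/2.5]])
f=lambda p:np.r_[(proj("top",tray(p))-top).ravel(),(proj("side",tray(p))-side).ravel()]
r=least_squares(f,[.65,.15,0],loss="soft_l1");print("tray",r.x,f(r.x).round(1));p=r.x
c,s=np.cos(p[2]),np.sin(p[2]);W=lambda a,b:p[:2]+[c*a-s*b,s*a+c*b]
print("pivot exp",W(-.092,0),"ray",ray("top",(200.9,191.2),.044)); print("peg open",W(-.092,-.05),"ray",ray("top",(216.7,189.6),.076),"peg end",W(-.042,0))
L=np.array([[.095,.04,.018],[.095,-.04,.018]])
mt=np.array([[349,132.4],[353.6,157]]);ms=np.array([[232.7,109.7],[256,109.3]])
def g(p):
    o,R=sander(p);X=o+L@R.T
    return np.r_[(proj("top",X)-mt).ravel(),(proj("side",X)-ms).ravel()]
r=least_squares(g,[.67,-.23,-1.5]);o,R=sander(r.x);print("sander",r.x,g(r.x).round(1));print(R.round(3))
H=o+np.array([[0,0,.062],[.05,0,.074],[-.05,0,.074]])@R.T
print("handle",H,"top",proj("top",H),"side",proj("side",H))
st=get_state();T=Rot.from_quat(st["tcp_rot"]).as_matrix();print(T.round(3))
E
```

```text
tray [ 0.53951362  0.15792989 -0.0100692 ] [-0.4 -0.3 -0.2 -0.2 -0.8  1.1 -0.6  1.3 -0.4  0.3 -0.7 -1.9  0.8 -1.3
 -0.3 -1.5]
pivot exp [0.44751829 0.15885624] ray [0.44762961 0.1587956  0.044     ]
peg open [0.44701484 0.10885878] ray [0.45251932 0.10525127 0.076     ] peg end [0.49751575 0.15835279]
sander [ 0.58137322 -0.24849429 -1.3712264 ] [-1.5 -1.  -1.   0.7 -0.3 -2.4  1.  -2.1]
[[ 0.127  0.98  -0.152]
 [-0.63   0.198  0.751]
 [ 0.766  0.     0.643]]
handle [[ 0.57195749 -0.20194222  0.14985283]
 [ 0.57650665 -0.22443361  0.19586851]
 [ 0.56376353 -0.16143066  0.11926406]] top [[316.67164903 151.96569382]
 [326.36721493 148.59516116]
 [302.33218838 155.51954547]] side [[245.09605478 136.68704679]
 [244.89253961 120.54375783]
 [245.29422718 152.62013423]]
[[ 0.954  0.299 -0.   ]
 [ 0.299 -0.954  0.002]
 [ 0.    -0.002 -1.   ]]
```

```bash
python3 -m jog '{"travel":[[20,33,15],[20,33,15],[20,33,15],[21,33,15],[21,33,10]],"dr":[[0,0,5],[0,0,5],[0,0,5],[0,0,5],[0,0,5]],"jaw":[0,0,0,0,0]}'
python3 -m jog '{"travel":[[21,33,10],[21,33,10],[21,33,10],[21,33,0],[21,33,0]],"dr":[[0,0,5],[0,0,5],[0,0,5],[0,0,5],[0,0,5]],"jaw":[0,0,0,0,0]}'
python3 -m jog '{"travel":[[21,33,0],[21,33,0],[0,38,0],[0,38,0],[0,38,0]],"dr":[[0,0,5.5],[0,0,5.5],[0,0,5.5],[0,0,5.5],[0,0,5.5]],"jaw":[0,0,0,0,0]}'
python3 -m jog '{"travel":[[0,38,-10],[0,38,-15],[0,38,-25],[0,38,-25],[0,38,-25]],"dr":[[0,0,5.5],[0,0,5.5],[0,0,5.5],[0,0,5.5],[0,0,5.5]],"jaw":[100,100,100,100,100]}'
python3 -m jog '{"travel":[[0,35,-20],[0,20,-20],[0,0,0]],"dr":[[0,0,5.5],[0,0,5.5],[0,0,0]],"jaw":[100,100,100]}' 20
python3 - <<'E'
from h import *
import cv2
s=get_state();im=read_camera("wrist");cv2.imwrite("pics/w1.png",cv2.cvtColor(im,cv2.COLOR_RGB2BGR))
print(s["eef_pos"],Rot.from_quat(s["tcp_rot"]).as_matrix().round(3).tolist(),s["qpos"].round(2),s["time"])
E
```

```text
time: 0.52
eef_pos: [0.3044, -0.4779, 0.3023]
tcp_rot: [0.932, 0.363, 0.0, 0.0]
contact_force: [1.1, 0.6, 1.1]
opening: 1.0
time: 0.93
eef_pos: [0.4096, -0.3126, 0.3319]
tcp_rot: [0.831, 0.557, 0.0, 0.001]
contact_force: [1.1, -0.6, -0.7]
opening: 1.0
time: 1.35
eef_pos: [0.4505, -0.1323, 0.3305]
tcp_rot: [0.674, 0.738, -0.0, -0.001]
contact_force: [1.7, 0.7, 0.7]
opening: 0.997
time: 1.77
eef_pos: [0.4502, 0.048, 0.2366]
tcp_rot: [0.48, 0.877, 0.0, 0.0]
contact_force: [1.2, -0.5, 0.7]
opening: 0.607
time: 2.02
eef_pos: [0.4471, 0.1043, 0.1923]
tcp_rot: [0.392, 0.92, -0.001, -0.005]
contact_force: [-0.6, -0.1, -0.4]
opening: 0.609
[0.44706819 0.10431372 0.1923364 ] [[-0.692, 0.721, -0.01], [0.721, 0.693, 0.001], [0.007, -0.006, -1.0]] [ 0.01 -0.16  2.12  0.    1.19 -0.76] 2.0167
```

View pics/w1.png

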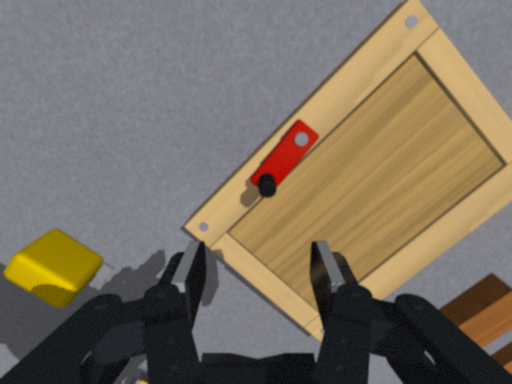

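The wrist view shows the peg at about (267,181), the pivot at (302,139) and the tape at (55,268).

```bash
cat >> h.py <<'E'
def wray(uv,z,s):
    c=camera_info("wrist");M=np.array(c["mount"]);T=Rot.from_quat(s["tcp_rot"]).as_matrix()
    d=T@M[:3,:3]@np.linalg.solve(c["K"],[*uv,1]);o=s["eef_pos"]+T@M[:3,3]
    return o+d*(z-o[2])/d[2]
def wproj(X,s):
    c=camera_info("wrist");M=np.array(c["mount"]);T=Rot.from_quat(s["tcp_rot"]).as_matrix()
    p=((np.atleast_2d(X)-s["eef_pos"])@T-M[:3,3])@M[:3,:3]@np.array(c["K"]).T
    return p[:,:2]/p[:,2:]
E
python3 - <<'E'
from h import *
s=get_state();print(s["eef_pos"])
print("peg",wray((266,181),.076,s),"pivot",wray((302,139),.045,s),"corners",wray((186,228),.03,s),wray((415,0),.03,s))
E
```

```text
[0.44851621 0.10272287 0.19455662]
peg [0.4507775  0.11007108 0.076     ] pivot [0.45346491 0.15587637 0.045     ] corners [0.43553273 0.00510619 0.03      ] [0.44083478 0.3040144  0.03      ]
```

```bash
python3 -m jog '{"travel":[[1,3,-35],[0,2,-35],[0,0,-35],[0,0,-27],[0,0,-14]],"dr":[[0,0,0],[0,0,0],[0,0,0],[0,0,0],[0,0,0]],"jaw":[100,100,100,100,100]}'
python3 -m jog '{"travel":[[0,0,0],[0,0,0],[0,0,0],[0,0,0],[0,0,0]],"dr":[[0,0,0],[0,0,0],[0,0,0],[0,0,0],[0,0,0]],"jaw":[100,230,230,230,230]}' 20
```

```text
time: 2.48
eef_pos: [0.4504, 0.105, 0.049]
tcp_rot: [0.397, 0.918, -0.001, -0.002]
contact_force: [0.3, -0.6, 0.0]
opening: 0.607
time: 2.9
eef_pos: [0.4539, 0.1061, 0.0538]
tcp_rot: [0.396, 0.918, 0.001, 0.002]
contact_force: [0.2, 0.3, 3.7]
opening: 0.177
```

```bash
python3 -m jog '{"travel":[[0,0,4],[7,1,0],[6,1,0],[12,5,0],[10,8,0]],"dr":[[0,0,0],[0,0,0],[0,0,0],[0,0,0],[0,0,0]],"jaw":[230,230,230,230,230]}'
python3 -m jog '{"travel":[[8,10,0],[5,12,0],[2,13,0],[0,4,0],[0,0,0]],"dr":[[0,0,0],[0,0,0],[0,0,0],[0,0,0],[0,0,0]],"jaw":[230,230,230,230,230]}'
python3 -m jog '{"travel":[[0,0,0],[0,0,0],[0,0,0]],"dr":[[0,0,0],[0,0,0],[0,0,0]],"jaw":[230,230,230]}'
```

```text
time: 3.32
eef_pos: [0.4865, 0.1181, 0.0549]
tcp_rot: [0.394, 0.919, -0.004, 0.0]
contact_force: [0.0, -8.2, -4.4]
opening: 0.175
time: 3.73
eef_pos: [0.5021, 0.1552, 0.0555]
tcp_rot: [0.392, 0.92, -0.007, 0.002]
contact_force: [-0.0, -19.3, -0.7]
opening: 0.177
time: 3.98
eef_pos: [0.5021, 0.1551, 0.0556]
tcp_rot: [0.393, 0.919, -0.006, 0.002]
contact_force: [0.2, -18.5, -0.6]
opening: 0.178
```

```bash
python3 -m jog '{"travel":[[0,0,0],[0,0,0],[0,0,0],[0,0,20],[0,0,40]],"dr":[[0,0,0],[0,0,0],[0,0,0],[0,0,0],[0,0,0]],"jaw":[100,100,100,100,100]}'
python3 -m jog '{"travel":[[0,0,40],[0,-10,38],[5,-25,30],[5,-25,25],[5,-25,20]],"dr":[[0,0,-6.5],[0,0,-6.5],[0,0,-6.5],[0,0,-6.5],[0,0,-6.5]],"jaw":[0,0,0,0,0]}'
python3 -m jog '{"travel":[[5,-25,0],[5,-25,0],[5,-25,0],[5,-25,0],[5,-25,-10]],"dr":[[-6.1,-1.2,0],[-6.1,-1.2,0],[-6.1,-1.2,0],[-6.1,-1.2,0],[-6.1,-1.2,0]],"jaw":[0,0,0,0,0]}'
python3 -m jog '{"travel":[[5,-25,-10],[5,-25,-10],[0,-5,-10],[0,0,0],[0,0,0]],"dr":[[-6.1,-1.2,0],[-6.1,-1.2,0],[-6.1,-1.2,0],[0,0,0],[0,0,0]],"jaw":[0,0,0,0,0]}'
python3 - <<'E'
from h import *
import cv2
s=get_state();im=read_camera("wrist");t=read_camera("top")
t=cv2.resize(t[110:215,140:380],(512,224),interpolation=cv2.INTER_CUBIC)
cv2.imwrite("pics/w2.png",cv2.cvtColor(np.vstack([im,t[:215]]),cv2.COLOR_RGB2BGR))
print(s["eef_pos"],Rot.from_quat(s["tcp_rot"]).as_matrix().round(3).tolist(),s["qpos"].round(2),s["time"])
o,R=sander([.58137,-.24849,-1.37123])
L=np.array([[.095,.04,.018],[.095,-.04,.018],[.05,.012,.074],[.05,-.012,.074],[-.05,.012,.074],[-.05,-.012,.074]])
print(wproj(o+L@R.T,s).round(1).tolist())
E
```

```text
time: 4.4
eef_pos: [0.4979, 0.1601, 0.1115]
tcp_rot: [0.395, 0.919, -0.003, -0.005]
contact_force: [-0.6, -0.7, -1.1]
opening: 0.61
time: 4.82
eef_pos: [0.5177, 0.0751, 0.2726]
tcp_rot: [0.638, 0.77, 0.002, 0.002]
contact_force: [1.4, -0.6, -0.5]
opening: 0.997
time: 5.23
eef_pos: [0.5441, -0.0504, 0.2627]
tcp_rot: [0.613, 0.742, -0.169, 0.212]
contact_force: [-0.1, -0.4, -0.1]
opening: 0.998
time: 5.65
eef_pos: [0.5512, -0.1038, 0.227]
tcp_rot: [0.577, 0.701, -0.267, 0.323]
contact_force: [0.7, -0.0, 0.5]
opening: 1.0
[ 0.55116922 -0.10379511  0.22695195] [[-0.125, 0.981, 0.145], [0.637, 0.192, -0.747], [-0.761, -0.001, -0.649]] [-0.04  0.05  2.03 -0.99  1.09  0.27] 5.65
[[295.3, 258.4], [223.6, 258.4], [272.7, 245.7], [246.1, 245.7], [274.0, 134.3], [244.3, 134.4]]
```

View pics/w2.png

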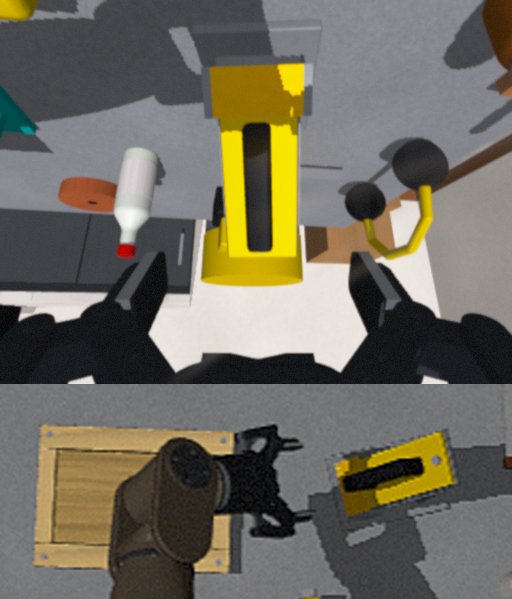

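The wrist view shows the handle at (243–272, 122–250), within about 3 mm of the prediction. The turnbutton is hidden by the arm in the top view, so I'll check it later. Now approaching and gripping.

```bash
python3 -m jog '{"travel":[[5,-27,-22],[5,-27,-22],[5,-24,-20],[4,-16,-14],[4,-16,-14]],"dr":[[0,0,0],[0,0,0],[0,0,0],[0,0,0],[0,0,0]],"jaw":[0,0,0,0,0]}'
python3 -m jog '{"travel":[[0,0,0],[0,0,0],[0,0,0],[0,0,0],[0,0,0]],"dr":[[0,0,0],[0,0,0],[0,0,0],[0,0,0],[0,0,0]],"jaw":[0,0,230,230,230]}' 90
python3 -m jog '{"travel":[[0,0,0],[0,0,0],[0,0,0],[0,0,0],[0,0,0]],"dr":[[0,0,0],[0,0,0],[0,0,0],[0,0,0],[0,0,0]],"jaw":[230,230,230,230,230]}' 90
```

```text
time: 6.17
eef_pos: [0.5764, -0.2164, 0.1385]
tcp_rot: [0.579, 0.699, -0.265, 0.327]
contact_force: [0.2, -0.2, -0.1]
opening: 1.001
time: 6.58
eef_pos: [0.5758, -0.2141, 0.1383]
tcp_rot: [0.578, 0.699, -0.266, 0.327]
contact_force: [0.4, 0.6, -0.0]
opening: 0.604
time: 7.0
eef_pos: [0.5746, -0.2142, 0.1374]
tcp_rot: [0.576, 0.7, -0.268, 0.325]
contact_force: [-3.7, 5.3, 5.9]
opening: 0.268
```

Run:
```python
from h import *
import cv2
im=read_camera("wrist");t=read_camera("side")
t=cv2.resize(t[60:220,180:360],(432,384),interpolation=cv2.INTER_CUBIC)
t=t[:,:288] if 0 else t[:,:]
cv2.imwrite("pics/w3.png",cv2.cvtColor(np.hstack([cv2.resize(im,(368,276)),t[:276]]),cv2.COLOR_RGB2BGR))
top=read_camera("top");cv2.imwrite("pics/top3.png",cv2.cvtColor(top,cv2.COLOR_RGB2BGR))
s=get_state();print(s["qpos"].round(2),s["opening"],s["eef_pos"])
```

```text
[-0.24  0.22  2.03 -1.16  0.86  0.36] 0.26254292886899355 [ 0.57466413 -0.21417166  0.13739312]
```

View pics/w3.png

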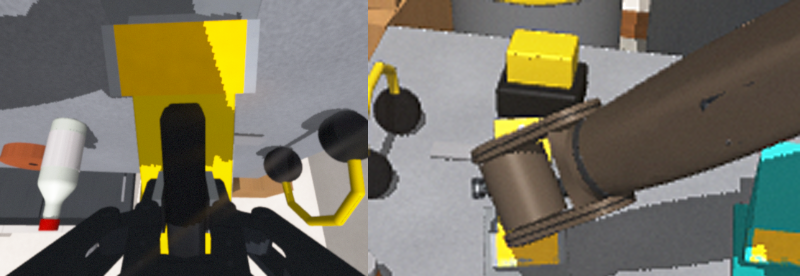

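View pics/top3.png

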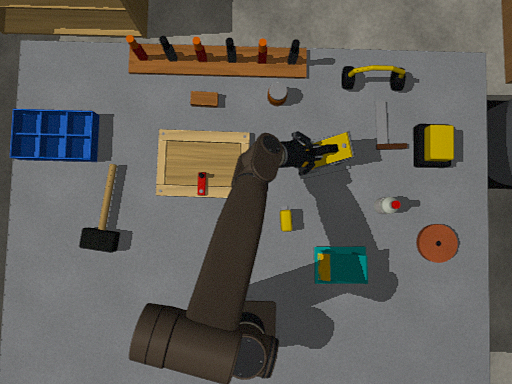

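Gripped, with the handle between the pads. The top view shows the turnbutton pointing over the panel, its peg at about (202,175). Drawing up the slope.

```bash
python3 -m jog '{"travel":[[1,-6.3,7.7],[2.5,-12.6,15.3],[2.5,-12.6,15.3],[2.5,-12.6,15.3],[2.5,-12.6,15.3]],"dr":[[0,0,0],[0,0,0],[0,0,0],[0,0,0],[0,0,0]],"jaw":[230,230,230,230,230]}' 110
python3 -m jog '{"travel":[[1,-6,8],[0,4,8],[0,8,10],[0,0,0],[0,0,0]],"dr":[[0,0,0],[0,0,0],[0,0,0],[0,0,0],[0,0,0]],"jaw":[230,230,230,230,230]}'
```

```text
time: 7.57
eef_pos: [0.5855, -0.2692, 0.2035]
tcp_rot: [0.577, 0.701, -0.265, 0.324]
contact_force: [-0.2, 5.1, -2.5]
opening: 0.269
time: 7.98
eef_pos: [0.5869, -0.2644, 0.2313]
tcp_rot: [0.577, 0.7, -0.266, 0.325]
contact_force: [0.8, -0.3, -4.1]
opening: 0.265
```

```bash
python3 -m jog '{"travel":[[0,0,20],[0,0,25],[0,10,15],[-4,20,0],[-4,28,0]],"dr":[[0,0,0],[3,0.6,0],[5,1,0],[5,1,0],[5,1,0]],"jaw":[230,230,230,230,230]}'
python3 -m jog '{"travel":[[-4,30,0],[-4,30,0],[-4,30,0],[-4,30,0],[-4,30,0]],"dr":[[5,1,0],[5,1,0],[5,1,0],[5,1,0],[5,1,0]],"jaw":[230,230,230,230,230]}'
python3 -m jog '{"travel":[[-4,30,0],[-4,30,0],[-4,30,0],[-4,30,0],[-4,30,0]],"dr":[[5,1,0],[1,0.2,0],[0,0,-4],[0,0,-4],[0,0,-4]],"jaw":[230,230,230,230,230]}'
python3 -m jog '{"travel":[[-4,30,0],[0,20,0],[0,10,0],[0,0,0],[0,0,0]],"dr":[[0,0,0],[0,0,0],[0,0,0],[0,0,0],[0,0,0]],"jaw":[230,230,230,230,230]}'
python3 - <<'E'
from h import *
s=get_state();T=Rot.from_quat(s["tcp_rot"]);print(s["eef_pos"],T.as_matrix().round(3).tolist(),s["qpos"].round(2))
c,k=np.cos(-.0101),np.sin(-.0101)
G=Rot.from_matrix(np.c_[[-k,c,0],[c,k,0],[0,0,-1]])
print("dr",np.degrees((G*T.inv()).as_rotvec()))
E
```

```text
time: 8.4
eef_pos: [0.5788, -0.2075, 0.2927]
tcp_rot: [0.614, 0.742, -0.171, 0.208]
contact_force: [-0.3, 0.2, -2.8]
opening: 0.268
time: 8.82
eef_pos: [0.558, -0.0558, 0.2908]
tcp_rot: [0.635, 0.771, -0.033, 0.037]
contact_force: [0.9, -0.0, -3.7]
opening: 0.264
time: 9.23
eef_pos: [0.5378, 0.0934, 0.2901]
tcp_rot: [0.715, 0.699, -0.001, -0.003]
contact_force: [1.2, -0.7, -3.8]
opening: 0.261
time: 9.65
eef_pos: [0.5346, 0.1521, 0.2907]
tcp_rot: [0.713, 0.701, -0.001, -0.002]
contact_force: [-0.8, -1.0, -2.9]
opening: 0.268
[0.53456503 0.152137   0.29068461] [[0.017, 1.0, -0.004], [1.0, -0.017, 0.002], [0.002, -0.004, -1.0]] [ 0.09 -0.02  1.8   0.    1.36  0.11]
dr [-0.12600599 -0.21311716  0.38084531]
```

Tool orientation is within half a degree. I'll check the sander in the grip, then lower.

```bash
python3 -m jog '{"travel":[[2,3,-25],[2,3,-30],[0,0,-30],[0,0,-20],[0,0,-9]],"dr":[[0,0,0],[0,0,0],[0,0,0],[0,0,0],[0,0,0]],"jaw":[230,230,230,230,230]}'
python3 -m jog '{"travel":[[0,0,0],[0,0,0],[0,0,0],[0,0,0],[0,0,0]],"dr":[[0,0,0],[0,0,0],[0,0,0],[0,0,0],[0,0,0]],"jaw":[230,230,230,230,230]}'
python3 - <<'E'
from h import *
import cv2
a=read_camera("side")[150:330,140:320];b=read_camera("top")[110:215,130:270];w=read_camera("wrist")
a=cv2.resize(a,(400,400));b=cv2.resize(b,(400,300))
o=np.zeros((600,800,3),np.uint8);o[:400,:400]=a;o[:300,400:]=b;o[300:600,400:]=cv2.resize(w,(400,300))
cv2.imwrite("pics/f.png",cv2.cvtColor(o,cv2.COLOR_RGB2BGR))
s=get_state();T=Rot.from_quat(s["tcp_rot"]).as_matrix();print(s["eef_pos"],T.round(3).tolist(),s["opening"])
# expected plate back corners (wrist, side) if level: tool x=-x_s, y=y_s
R=np.c_[-T[:,0],T[:,1],-T[:,2]];O=s["eef_pos"]+T[:,2]*.043
L=np.array([[x,y,.018] for x in(.095,-.095) for y in(.04,-.04)])
X=O+L@R.T
print("O",O);print("side crop",((proj("side",X)-[140,150])*400/180).round(0).tolist());print("top crop",((proj("top",X)-[130,110])*400/140+[400,0]).round(0).tolist());print("wrist crop",(wproj(X,s)*.78125+[400,300]).round(0).tolist())
E
```

```text
time: 10.07
eef_pos: [0.5367, 0.1564, 0.173]
tcp_rot: [0.714, 0.7, -0.003, -0.004]
contact_force: [-0.3, -0.6, -3.0]
opening: 0.268
time: 10.48
eef_pos: [0.54, 0.1585, 0.1794]
tcp_rot: [0.713, 0.701, 0.002, -0.001]
contact_force: [0.7, 0.0, -2.7]
opening: 0.26
[0.53921344 0.15857351 0.1783413 ] [[0.018, 1.0, -0.001], [1.0, -0.018, 0.004], [0.004, -0.001, -1.0]] 0.26468908879003905
O [0.53917647 0.15875677 0.1353417 ]
side crop [[188.0, 105.0], [252.0, 115.0], [146.0, 233.0], [218.0, 245.0]]
top crop [[686.0, 108.0], [682.0, 182.0], [508.0, 100.0], [504.0, 174.0]]
wrist crop [[647.0, 581.0], [555.0, 581.0], [665.0, 343.0], [537.0, 343.0]]
```

View pics/f.png

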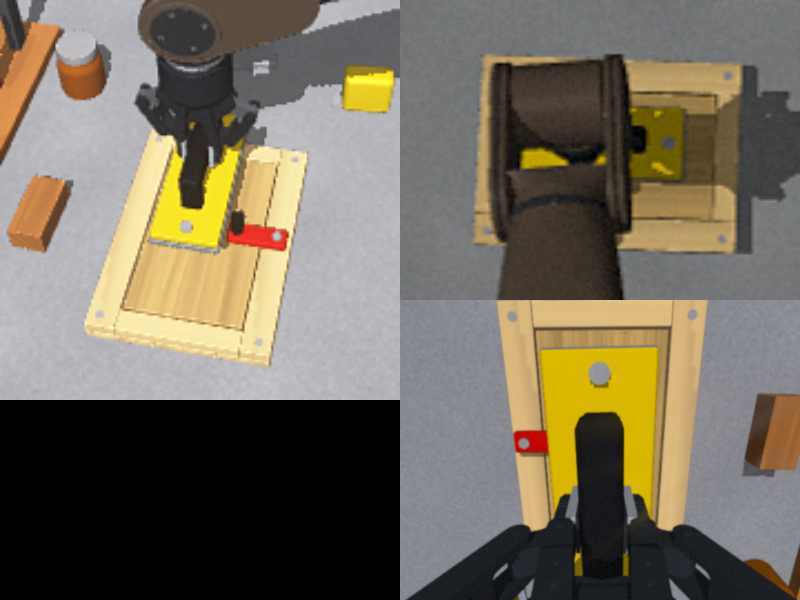

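Run:
```python
from h import *
s=get_state();T=Rot.from_quat(s["tcp_rot"]).as_matrix()
L=np.array([[x,y,.018] for x in(.095,-.095) for y in(.04,-.04)])
R0=np.c_[-T[:,0],T[:,1],-T[:,2]];H=s["eef_pos"]-T[:,2]*.019
def f(p):
    R=R0@Rot.from_euler("y",p[0]).as_matrix();X=H+R@[p[1],0,p[2]-.062]+L@R.T
    return np.r_[((proj("side",X[2:])-[140,150])*400/180-[[149,239],[217,246]]).ravel()*.45,
      ((proj("top",X[:2])-[130,110])*400/140+[400,0]-[[686,108],[683,180]]).ravel()*.35,
      (wproj(X[2:],s)*.78125+[400,300]-[[657,348],[541,349]]).ravel()*1.28]
for fix in (0,1):
    r=least_squares((lambda p:f([p[0],p[1],0])) if fix else f,[0,0,0],x_scale=[.1,.01,.01]);J=np.linalg.pinv(r.jac.T@r.jac)
    print(np.degrees(r.x[0]),r.x[1:],r.fun.round(1),"sd",np.sqrt(np.diag(J)))
print(s["dq"].round(3))
```

```text
-7.067756577391471 [-0.00422929 -0.00304816] [-0.7 -0.2  0.6  2.1  0.2 -0.5 -0.1  0.6  3.3  0.9  2.2 -0.5] sd [0.05578479 0.00262574 0.00566516]
-8.706539999318078 [-0.00546922  0.        ] [-0.7 -0.3  0.6  2.  -0.1 -0.7 -0.4  0.4  3.4  0.9  2.1 -0.5] sd [0.01391007 0.00095384 0.        ]
[ 0.001  0.003  0.007 -0.001 -0.001 -0.001]
```

The fit suggests the sander is pitched about 7–9° in the grip, with its +y end low. That is close to the 11° limit, so I'll correct it and re-measure.

```bash
python3 -m jog '{"travel":[[0,0,0],[0,0,0],[0,0,0],[0,0,0],[0,0,0]],"dr":[[3.5,0,0],[3.5,0,0],[0,0,0],[0,0,0],[0,0,0]],"jaw":[230,230,230,230,230]}'
python3 - <<'E'
from h import *
import cv2
s=get_state();w=cv2.cvtColor(read_camera("wrist"),cv2.COLOR_RGB2BGR);sd=cv2.cvtColor(read_camera("side"),cv2.COLOR_RGB2BGR)[190:280,190:260]
o=np.zeros((576,800,3),np.uint8)
o[:,:500]=cv2.resize(w[:, 120:453][:384],(500,576),interpolation=cv2.INTER_CUBIC);o[:386,500:]=cv2.resize(sd,(300,386),interpolation=cv2.INTER_CUBIC)
cv2.imwrite("pics/g.png",o);print(s["eef_pos"],s["tcp_rot"])
E
```

```text
time: 11.05
eef_pos: [0.5389, 0.1585, 0.1776]
tcp_rot: [0.712, 0.699, 0.043, -0.045]
contact_force: [1.4, 0.0, -3.6]
opening: 0.263
[0.53890162 0.15847673 0.17761045] [ 0.71199338  0.69939848  0.04304936 -0.04532046]
```

View pics/g.png

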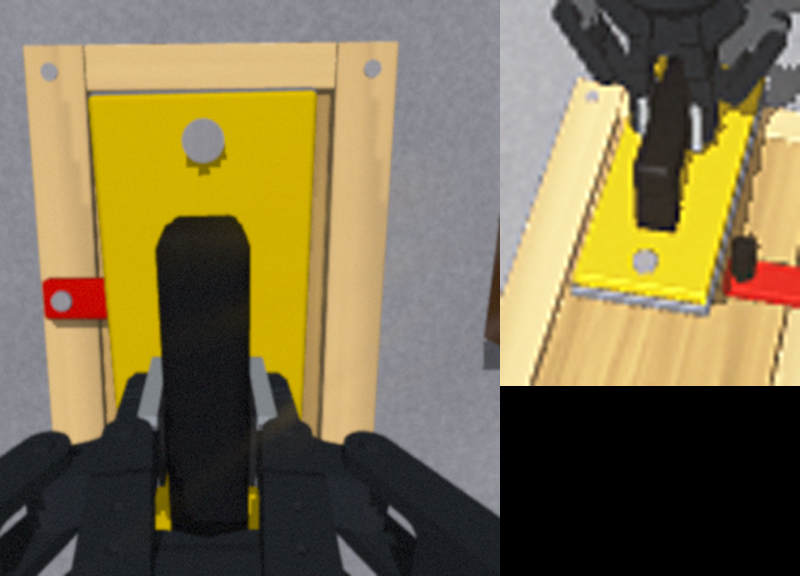

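Run:
```python
from h import *
s=get_state();T=Rot.from_quat(s["tcp_rot"]).as_matrix()
R0=np.c_[-T[:,0],T[:,1],-T[:,2]];H=s["eef_pos"]-T[:,2]*.019
E=np.array([[-.095,.04,.018],[-.095,-.04,.018]])
def pose(p):
    R=R0@Rot.from_euler("yzx",p[:3]).as_matrix();return H+R@[p[3],p[5],p[4]-.062],R
def f(p):
    O,R=pose(p);X=O+E@R.T;w=wproj(X,s)
    ed=[]
    for y,uv in((-.04,(198.7,266.7)),(.04,(322,280))):
        q=wproj(O+np.array([[-.03,y,.018],[.03,y,.018]])@R.T,s);d=q[1]-q[0];n=np.array([-d[1],d[0]])/np.linalg.norm(d);ed.append(n@(np.array(uv)-q[0]))
    return np.r_[(w-[[330.7,60.7],[180,64.7]]).ravel(),ed,.7*(proj("side",X)-[[207.3,257],[238.8,260.7]]).ravel(),
       np.array(p[4:])/.003, np.array(p[1:3])/.05]
r=least_squares(f,np.zeros(6),x_scale=[.1,.1,.1,.01,.01,.01]);O,R=pose(r.x)
print(np.degrees(r.x[:3]),r.x[3:],r.fun.round(1));print("O",O,"z",R[:,2],"tilt deg",np.degrees(np.arccos(R[2,2])),"x",R[:,0])
print("sd",np.sqrt(np.diag(np.linalg.inv(r.jac.T@r.jac))))
```

```text
[-2.14250304  1.51249266  0.1971087 ] [ 0.00059047 -0.00934237  0.00098945] [ 0.2 -0.1 -0.2  0.1 -1.3  1.  -0.9 -0.6 -0.1  0.2 -3.1  0.3  0.5  0.1]
O [0.53998255 0.1621471  0.12531401] z [-0.00150798 -0.08797536  0.99612151] tilt deg 5.047884726015599 x [ 0.00904545 -0.99608309 -0.08795827]
sd [0.01937099 0.00419716 0.03057632 0.00119554 0.00139901 0.00193611]
```

The edge-based fit, which lets the grip depth vary, puts most of that down to a grasp about 9 mm shallower on the handle. In-grip pitch comes out near 2°, so I over-corrected by about 5°. I'll take back 3.5°, which is safe under either reading.

```bash
python3 -m jog '{"travel":[[0,0,0],[0,0,0],[0,0,0],[0,0,0],[0,0,0]],"dr":[[-3.5,0,0],[0,0,0],[0,0,0],[0,0,0],[0,0,0]],"jaw":[230,230,230,230,230]}'
python3 -m jog '{"travel":[[0,0,0],[0,0,0],[0,0,0],[0,0,0],[0,0,0]],"dr":[[0,0,0],[0,0,0],[0,0,0],[0,0,0],[0,0,0]],"jaw":[230,230,230,230,230]}'
python3 - <<'E'
from plant import *
import numpy as np
s=get_state();print(s["dq"].round(4),s["opening"],s["eef_pos"],s["contact_force"])
print(sign_off())
E
```

```text
time: 11.57
eef_pos: [0.5388, 0.1585, 0.1774]
tcp_rot: [0.713, 0.7, 0.022, -0.024]
contact_force: [-0.1, -0.0, -3.9]
opening: 0.264
time: 11.98
eef_pos: [0.5388, 0.1584, 0.1774]
tcp_rot: [0.713, 0.7, 0.022, -0.024]
contact_force: [-0.0, 0.3, -2.6]
opening: 0.262
[-0.0007  0.0008 -0.0002 -0.0008  0.0006 -0.0007] 0.2617996028109188 [0.53884379 0.15839215 0.17742194] [-0.01847229  0.25524863 -2.61917245]
the job is handed in; nothing more can be done
None
```

I handed the job in at about 12 s. The turnbutton is secured and the sander is held level above the middle of the panel, as far as my checks show; `sign_off()` gives no verdict.

- **Turnbutton:** I pinched the peg and swung the bar round until it pushed back with about 18 N at its stop. Later pictures show it still lying over the panel.
- **Sander:** I gripped it by the handle square to the sloping board, drew it 100 mm up the slope, carried it over and levelled it.
- **Last checks on the sander:**
  - It was still, with the gripper holding it firmly and reading only its weight (about 3 N).
  - Its centre was about 4 mm from the panel's middle and its length within about 1–2° of the panel's.
  - Its sole was about 95–105 mm above the panel.
- **Tilt, where my checks disagreed:** my first fit from the pictures put the sander pitched 7–9° in the grip. A second fit, using more edges, put it at about 2° with the handle gripped about 9 mm shallower. I settled on an angle between the two, which leaves an estimated tilt of 2–5° against the 11° limit. I did not take another picture after that last 3.5° adjustment.
- **Other objects:** I planned the moves to stay clear of all the loose things. I took no final picture to check every one of them.

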